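# Show an inkstone under the telescoping camera

## Task

For the painting demonstration, and leaving everything else on the table where it is, set the round inkstone that fits the round well of the camera stand flat into that well, without dropping it, and let go of it. Then take the camera mast by its head so that the release button on the head's side is squeezed in, pull the mast straight up past its first stop to its second stop, which is the end of its travel, and finish while still holding it there with the button squeezed, because the mast sinks back when let go.

Things in the scene. Friction and masses are not known exactly. Their poses are not given: they have to be found in the camera images.
- round_stone: the round inkstone to be set in the well: loose dark slate disc, diameter 50 mm, 18 mm thick, about 100 g; origin at the centre of its underside, z up. Lies flat on the table among two other stones at least 15 mm away
- well (a point): centre of the floor of the round well in the stand's board. The well is 54 mm in diameter and 5 mm deep; its floor is 7 mm and the board's top 12 mm above the table, so a seated stone stands 13 mm proud of the board. Axes are the stand's: z up, y along the board from the well to the mast (its axis is 170 mm away along +y), x across the board to the button side
- stand: the camera stand, fixed, its place and yaw differ from run to run: a plywood board 100 mm (x) by 270 mm (y), 12 mm thick, origin under its centre, with the axes of well; the well is centred at y = -85 mm, an upright aluminium sleeve with the mast at y = +85 mm
- mast (a joint): height of the telescoping mast, m: 0 home, 0.040 first stop, 0.080 second stop (end of its travel). It goes straight up and down and does not turn; 3 to 8 N lift it. With the button out a catch holds it at home and, coming from above, at the first stop; with the button squeezed in it slides freely. The second stop has no catch: let go there, it sinks
- camera (a point): middle of the small black camera, 60 mm wide, on the mast 58 mm towards the well and 50 mm below grip, tilted to look at the well. It rides with the mast and reaches at most 95 mm from the mast's axis; at home it lies between 95 and 165 mm above the table
- grip (a point): centre of the mast's head, on the mast's axis, the point to grip: a black block 30 mm (x, the way to squeeze) by 36 mm (y) by 40 mm high on top of the mast, free from above; with the axes of well. It rides with the mast; at home it is 182 mm above the table (head from 162 to 202 mm)
- release_button: the release button as a part (see button_face); its origin lies 170 mm below grip on the mast's axis, at the board's top when home
- release (a joint): how far the release button is pressed, m: 0 out, 0.004 fully in; the catch is free from 0.003 on. The spring pushes with 4 N when out and 8 N when fully in
- button_face (a point): centre of the outer face of the release button, an aluminium pad 22 mm wide and 26 mm high in the head's +x side, level with grip. It stands 5 mm proud of the head when out and 1 mm when in, so the head measures 35 mm across it when out and 31 mm when in; it is squeezed in by gripping the head along x, one finger on the button and the other on the opposite side
- square_stone: bystander: square slate inkstone, 50 x 50 x 18 mm, origin under its centre
- small_stone: bystander: small round slate inkstone, diameter 34 mm, 18 mm thick, too small for the well; origin under its centre
- jug: bystander: clear jug, diameter 104 mm, 160 mm high, handle to its +y side, origin under its centre
- plates: bystander: stack of white plates, diameter 184 mm, 45 mm high, origin under its centre
- brush: bystander: brush, 240 mm long, lying along its own x axis
- brush_pot: bystander: blue pot with brushes, diameter 84 mm, 220 mm high with the brushes, origin under its centre
- ink_bottle: bystander: black ink bottle, diameter 56 mm, 120 mm high, origin under its centre
- paperweight: bystander: wooden bar 30 x 130 x 16 mm lying at the left of the mat, origin under its centre
Things that resemble listed ones, but are neither listed nor needed, are in the scene too. What is shaped like the round_stone but green or turquoise is not meant.

How it is judged:
By the outcome, as a careful person would: the job done as asked, in the order asked, and still so for the second after the job is handed in, while the arm keeps its last pose, push and grip.
It also fails if it takes over 48 s, if anything falls off the work surface, if the arm or the gripper's body presses on something with over 40 N, if the wrist force passes 120 N, or if a joint passes its speed limit or range.

## Robot

A 7-joint arm with a two-finger parallel gripper is mounted at the origin on the work surface. World frame = base frame: x ahead of the robot, y to its left, z up, the work surface at z = 0. Lengths are in m, angles in degrees, forces in N, time in s.
With the tool pointing down it reaches from about 0.425 to 1.025 m from the base axis. Payload 9.4 kg.
Tool frame: the origin (TCP) lies midway between the tips of the shut fingers; the grasp point (between the pads) lies behind it (env.grip_depth is the z of the grasp point in the tool frame, in m); z points along the fingers, y is the line along which they close (so a half turn about z gives the same grasp; the last joint's range is limited). The gripper opens to 85 mm and grips with 20 to 120 N. Pads are 22 mm wide; open, the fingers measure 114 mm over their backs; the gripper's body (76 mm by 85 mm) begins 54 mm behind the grasp point. The pads swing forward as they close: fully open they stand 13 mm farther back than shut.
Start: joints at [-77.332, 34.337, -0.143, 91.639, 0.103, 54.024, -4.572], TCP at [0.213, 0.693, 0.231] pointing down, gripper open.
Joint ranges: [-147.43, 147.43], [-19.82, 112.94], [-74.19, 73.91], [6.32, 146.72], [-59.91, 239.91], [6.04, 106.73], [-150.56, 150.56]. Speed limits (degrees/s): [127.2, 127.2, 172.46, 172.46, 180, 180, 180].

## Interface

Orientations are given as [roll, pitch, yaw] about the fixed x, y, z axes, in that order (R = Rz(yaw) Ry(pitch) Rx(roll)).
In Python, from workcell import observe, imaging, env gives the robot as it stands.
- The arm moves only by the shell command python3 -m jog 'ROWS' [FORCE]. ROWS is a JSON object of lists of equal length, an entry for each row: "rotation": the turn, a rotation vector about the tool's x, y, z in degrees, a list of three; "slide": the shift along the tool's x, y, z in m, a list of three; "fingers": the gripper command: -1 is fully open, 1 is shut, values between are in proportion. In form: {"rotation": [[wx, wy, wz], ...], "slide": [[tx, ty, tz], ...], "fingers": [fingers, ...]}. A call has 1 to 5 rows; each row shifts and turns the commanded pose from where the row before left it, along the tool's axes as they then stand; what a row does not reach is not made up. A row lasts 1/8 s, in which the tool goes at most 62.5 mm and 10.7 degrees, less where a joint would pass 70% of its speed; a pose out of reach is approached as far as the arm can. A call with a gripper value outside its range is refused whole. The fingers move at their own pace and stop on an object; FORCE is the grip in N (left out, the last holds). Time passes only in rows, so rows that do not move let the fingers close. It gives the time, the measured TCP pose, the force, the opening and the grip force at its end, in the units of the state.
- observe(): the state, without advancing time (a new reading comes with each control period).
- imaging.capture(name): name is "scene" or "top" or "wrist"; returns a dict with "image" (480x640x3 uint8, red, green, blue), "camera_matrix" (3x3 intrinsics, pixels), "T" (4x4, takes a point from camera to world coordinates). Camera axes: x right, y down, z forward; pixel columns grow to the right and rows downward; lengths in m; the calibration is good to about 2 mm. A picture is of the moment at which its call begins. There is no depth.
- env.close_job(): hands the job in; it is judged then, once.
Trained networks look in the newest picture that a camera, given by its name, has taken for a name from the list of things; names that differ only in an ending like _2 or _b are one class to them, and where a whole thing is asked for, a point or a joint stands for the part that bears it (a point fixed in the world has none). Each returns a list of dicts, best first, with "p" (0 to 1); they miss things now and then, are a little off and sometimes report something else, mostly with a low value. They report only what shows in the picture. A call takes as long as a camera call. They do not tell look-alikes from the thing itself.
- imaging.find_in(camera, label): "centre" ([column, row] in pixels, amid what is visible of it).
- imaging.trace(camera, label): "mask" (480x640 bool, what is visible of it) and "centre" ([column, row] in pixels, amid what is visible of it).
The state is a dict: "time_s": time; "joints": joint angles; "qvel": joint speeds; "joint_torque": joint torques, N m; "tcp_pos": TCP position; "orientation": TCP orientation; "wrist_force": force on the tool from outside, world axes, zero at the start; "torque": the same for the moment, N m; "grip_width": finger opening in m; "gripper_force": force on a finger pad.
Only numpy, scipy, OpenCV 4.12 (cv2) and the standard library are available. Lean on these libraries where they do the work, as an engineer would, in place of code of your own. Each camera call takes 0.05 s, during which the arm holds its last target. There are 200 camera calls.

## Working session

There is one attempt and no reset: what is moved stays moved. The work goes in short steps, Python scripts to look and compute and a shell command to move; the robot and the scene stay as the last step left them, time stands still between calls to the robot, and variables do not carry over. Pictures are saved under pics/ and viewed, at most 10 in all, crops included, and the job is handed in when it is done.

```bash
mkdir -p pics; ls
cat > h.py <<'E'
import numpy as np,cv2
from workcell import observe,imaging,env
def cap(n,f=None):
    c=imaging.capture(n)
    if f: cv2.imwrite('pics/'+f,c['image'][:,:,::-1])
    return c
def ray(c,px,z):
    K,T=c['camera_matrix'],c['T']
    d=T[:3,:3]@np.linalg.inv(K)@np.array([px[0],px[1],1.]); o=T[:3,3]
    return o+d*(z-o[2])/d[2]
def proj(c,p):
    q=np.linalg.inv(c['T'])@np.append(p,1); u=c['camera_matrix']@q[:3]; return u[:2]/u[2]
E
python3 - <<'E'
from h import *
np.set_printoptions(precision=4,suppress=True)
o=observe(); print(o, env.grip_depth)
for n in ("top","scene"):
    c=cap(n,n+'0.png'); print(n,c['T'][:3,3])
    for l,z in (("round_stone",.018),("square_stone",.018),("small_stone",.018),("stand",.012),("well",.007),("grip",.182),("button_face",.182),("camera",.13),("mast",.2),("release_button",.182)):
        try:
            for r in imaging.find_in(n,l)[:4]: print(n,l,round(r['p'],2),np.round(r['centre'],1),ray(c,r['centre'],z)[:2])
        except Exception as e: print(l,e)
E
```

```text
pics
{'time_s': 0.0, 'joints': array([-77.3334,  34.3837,  -0.1454,  91.6822,   0.1031,  54.0261,
        -4.5738]), 'qvel': array([-0.0004,  0.0237,  0.079 , -0.0012, -0.0192,  0.0801,  0.0532]), 'joint_torque': array([ -0.002 , -77.6444,   1.5635, -25.8005,   0.0122,   0.009 ,
        -0.    ]), 'tcp_pos': array([0.2126, 0.6926, 0.2304]), 'orientation': array([-179.9084,    0.0086,  162.9403]), 'wrist_force': array([ 0.3964, -0.3612,  0.6925]), 'torque': array([-0.0293,  0.0587,  0.0395]), 'gripper_force': 0.0, 'grip_width': 0.08520991636442261} -0.0187
top [0.4413 0.0183 1.2103]
top round_stone 0.81 [365.3 281.7] [ 0.49  -0.079]
top round_stone 0.81 [450.7 241.5] [ 0.5946 -0.303 ]
top round_stone 0.62 [263.9 257. ] [0.5547 0.1855]
top round_stone 0.58 [398.3 253.5] [ 0.5633 -0.1658]
top square_stone 0.87 [441.9 278.8] [ 0.4973 -0.277 ]
top small_stone 0.7 [177.6 267. ] [0.5288 0.4119]
top small_stone 0.45 [396.5 303.6] [ 0.4337 -0.1585]
top stand 0.56 [284.9 255.6] [0.5589 0.131 ]
top well 0.85 [284.2 261.3] [0.5443 0.1332]
top grip 0.74 [263.2 255.8] [0.5419 0.1642]
top camera 0.
[... 224 characters left out ...]
ound_stone 0.57 [255.5 266.7] [ 0.4938 -0.0956]
scene square_stone 0.56 [193.1 314.9] [ 0.4987 -0.2785]
scene small_stone 0.7 [221.5 270.8] [ 0.4467 -0.1596]
scene small_stone 0.21 [349.9 180.6] [0.4497 0.2813]
scene stand 0.78 [340.7 222.9] [0.5362 0.1524]
scene well 0.78 [339.7 225. ] [0.5363 0.1488]
scene grip 0.7 [351.2 178.7] [0.5632 0.1501]
scene grip 0.43 [362.1 163.4] [0.5456 0.2073]
scene grip 0.23 [180.9 403.8] [ 0.7281 -0.4325]
scene button_face 0.42 [363.7 162.1] [0.5452 0.2134]
scene camera 0.92 [352.3 181.3] [0.5345 0.1893]
scene mast 0.9 [352.2 182. ] [0.5848 0.1284]
scene release_button 0.69 [376.4 125.9] [0.4752 0.3412]
scene release_button 0.44 [363.7 160.3] [0.5409 0.2183]
```

View pics/top0.png

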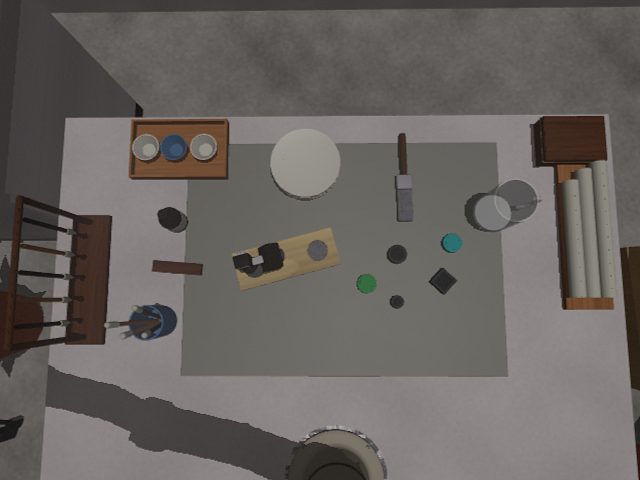

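View pics/scene0.png

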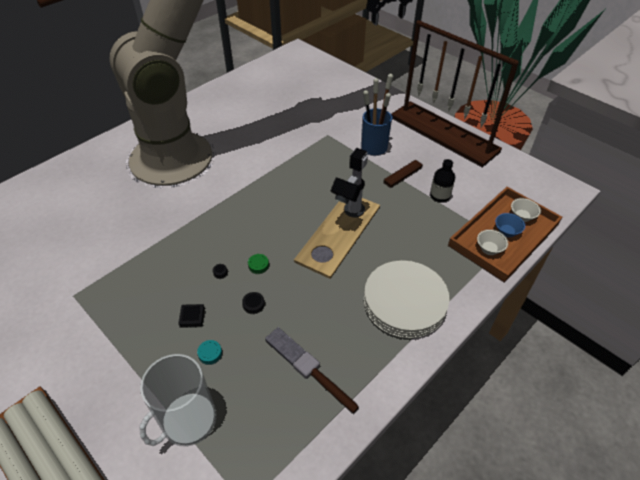

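The top view shows the dark stone at (398,253), the well at (317,250), the mast head at (243,262) and the green and turquoise look-alikes at (367,283) and (452,242). Next I'll compute the stand pose.

Run:
```python
from h import *
np.set_printoptions(precision=4,suppress=True)
c=cap("top"); im=c['image']
hsv=cv2.cvtColor(im,cv2.COLOR_RGB2HSV)
roi=np.zeros((480,640),np.uint8); roi[222:297,228:346]=1
w=((hsv[...,1]>70)&(hsv[...,2]>90)&(roi>0)).astype(np.uint8)
pts=np.argwhere(w)[:,::-1].astype(np.float32)
r=cv2.minAreaRect(pts); print(r); b=cv2.boxPoints(r)
W=np.array([ray(c,p,.012)[:2] for p in b]); print(W, W.mean(0))
print([np.linalg.norm(W[i]-W[i-1]) for i in range(4)])
e=[W[i]-W[i-1] for i in range(4)]; y=max(e,key=np.linalg.norm); y=y*np.sign(y[1]); y/=np.linalg.norm(y); x=np.array([y[1],-y[0]])
print("yaw",np.degrees(np.arctan2(x[1],x[0])),"well",W.mean(0)-.085*y,"mast",W.mean(0)+.085*y)
# well blob
sub=np.zeros_like(w); sub[236:266,302:333]=1
m=((w==0)&(sub>0)).astype(np.uint8); n,l,s,ce=cv2.connectedComponentsWithStats(m); print(s[1:],ce[1:],[ray(c,p,.009)[:2] for p in ce[1:]])
for l in ("round_stone",):
  for cn in ("top","scene"):
    cc=c if cn=="top" else cap("scene")
    for t in imaging.trace(cn,l): print(cn,t['p'],t['centre'],ray(cc,t['centre'],.012)[:2],t['mask'].sum())
g=(im.max(2)<75).astype(np.uint8); s2=np.zeros_like(g); s2[240:268,384:412]=1
print("dark stone",np.argwhere(g*s2).mean(0)[::-1],(g*s2).sum(), ray(c,np.argwhere(g*s2).mean(0)[::-1],.014)[:2])
```

```text
((285.66815185546875, 258.6053466796875), (37.65254592895508, 102.4281997680664), 74.95361328125)
[[ 0.5641  0.2727]
 [ 0.6344  0.0115]
 [ 0.5379 -0.0138]
 [ 0.4686  0.2448]] [0.5513 0.1288]
[np.float64(0.09949806404773336), np.float64(0.2704498366793328), np.float64(0.09981831452364218), np.float64(0.26773480893160406)]
yaw 15.06565243595821 well [0.5734 0.0467] mast [0.5292 0.2109]
[[307 240  21  21 330]] [[316.9515 250.1121]] [array([0.5736, 0.0467])]
top 0.7 [451.8, 246.1] [ 0.5832 -0.3071] 298
top 0.69 [397.5, 253.9] [ 0.5629 -0.1646] 297
top 0.56 [368.1, 282.0] [ 0.4894 -0.0867] 304
scene 0.6 [254.5, 300.7] [ 0.5618 -0.1574] 440
scene 0.58 [206.2, 351.5] [ 0.5872 -0.3108] 455
scene 0.57 [256.9, 264.9] [ 0.4881 -0.0871] 351
dark stone [396.402  254.0199] 301 [ 0.5624 -0.1615]
```

```bash
cat >> h.py <<'E'
from scipy.spatial.transform import Rotation as Ro
def go(p,rpy=(180,0,105.07)):
    o=observe(); R=Ro.from_euler('xyz',o['orientation'],degrees=True)
    G=Ro.from_euler('xyz',rpy,degrees=True)
    np.set_printoptions(precision=4,suppress=True)
    print('t',o['time_s'],'tcp',o['tcp_pos'],o['orientation'],'F',o['wrist_force'],'w',o['grip_width'],'gf',o['gripper_force'])
    print('slide',R.inv().apply(np.array(p)-o['tcp_pos']),'then rot',(R.inv()*G).as_rotvec(degrees=True))
E
python3 -m jog '{"rotation":[[0,0,10],[0,0,10],[0,0,10],[0,0,10],[0,0,10]],"slide":[[0,0,-0.025],[0,0,-0.025],[0,0,-0.025],[0,0,-0.025],[0,0,-0.025]],"fingers":[-1,-1,-1,-1,-1]}'
python3 -c "
from h import *
go([.563,-.163,.30]);print(observe()['joints'])"
```

```text
time_s: 1.92
tcp_pos: [0.2126, 0.693, 0.3572]
orientation: [-180.0, -0.0, 112.6]
wrist_force: [-0.2, -0.5, 0.1]
grip_width: 0.0855
gripper_force: 0.0
t 1.925 tcp [0.2126 0.693  0.3572] [-179.9989   -0.0102  112.6171] F [-0.1684 -0.5323  0.0675] w 0.08553446121538275 gf 0.0
slide [-0.925  -0.0058  0.057 ] then rot [-0.0018 -0.0101  7.5471]
[-86.1704  29.3423  14.4993  83.7937  -7.6215  67.8205 -47.9586]
```

```bash
python3 -m jog '{"rotation":[[0,0,0],[0,0,0],[0,0,0],[0,0,0],[0,0,0]],"slide":[[-0.055,0,0],[-0.055,0,0],[-0.055,0,0],[-0.055,0,0],[-0.055,0,0]],"fingers":[-1,-1,-1,-1,-1]}'
python3 -m jog '{"rotation":[[0,0,0],[0,0,0],[0,0,0],[0,0,0],[0,0,0]],"slide":[[-0.06,0,0],[-0.06,0,0],[-0.06,0,0],[-0.06,0,0],[-0.06,0,0]],"fingers":[-1,-1,-1,-1,-1]}'
python3 -m jog '{"rotation":[[0,0,0],[0,0,0],[0,0,0],[0,0,0],[0,0,7.5]],"slide":[[-0.06,0,0],[-0.06,0,0],[-0.06,0,0],[-0.06,0,0],[-0.06,0,0]],"fingers":[-1,-1,-1,-1,-1]}'
python3 -c "
from h import *
go([.563,-.163,.20]);print(observe()['joints'])"
```

```text
time_s: 2.55
tcp_pos: [0.3205, 0.4381, 0.3565]
orientation: [180.0, -0.0, 112.9]
wrist_force: [1.1, -0.4, -0.4]
grip_width: 0.0856
gripper_force: 0.0
time_s: 3.18
tcp_pos: [0.4373, 0.1617, 0.3567]
orientation: [179.9, -0.0, 113.0]
wrist_force: [1.3, -0.4, 0.3]
grip_width: 0.085
gripper_force: 0.0
time_s: 3.8
tcp_pos: [0.5543, -0.1145, 0.3566]
orientation: [179.9, -0.0, 105.3]
wrist_force: [0.4, 0.9, -0.7]
grip_width: 0.0855
gripper_force: 0.0
t 3.8 tcp [ 0.5543 -0.1145  0.3566] [179.9394  -0.013  105.3242] F [ 0.4435  0.8722 -0.7316] w 0.08550882122615609 gf 0.0
slide [-0.0491 -0.0046  0.1566] then rot [ 0.0605 -0.0131  0.2542]
[-21.0811  18.3513  36.7301 105.4336 -12.5752  60.2345  35.8616]
```

```bash
python3 -m jog '{"rotation":[[0,0,0],[0,0,0],[0,0,0],[0,0,0],[0,0,0]],"slide":[[-0.025,-0.0025,0.04],[-0.024,-0.002,0.04],[0,0,0.04],[0,0,0.04],[0,0,0]],"fingers":[-1,-1,-1,-1,-1]}'
cat > look.py <<'E'
from h import *
import sys
c=cap("wrist",sys.argv[1]); l=sys.argv[2]; z=float(sys.argv[3]); np.set_printoptions(precision=4,suppress=True)
for t in imaging.trace("wrist",l):
    m=t['mask'].astype(np.uint8); (e,rad)=cv2.minEnclosingCircle(np.argwhere(m)[:,::-1].astype(np.float32))
    print(l,t['p'],t['centre'],ray(c,t['centre'],z)[:2],m.sum(),e,rad,ray(c,e,z)[:2])
print('cam',c['T'][:3,3])
E
python3 look.py w1.png round_stone 0.018; python3 -c "
from h import *
go([.563,-.163,.05]);print(observe()['joints'])"
```

```text
time_s: 4.42
tcp_pos: [0.561, -0.1607, 0.1942]
orientation: [-179.7, -0.1, 105.4]
wrist_force: [1.1, 0.4, 1.0]
grip_width: 0.0858
gripper_force: 0.0
round_stone 0.89 [325.4, 212.4] [ 0.5618 -0.1601] 3042 (327.32293701171875, 212.052978515625) 31.690261840820312 [ 0.5632 -0.1595]
round_stone 0.85 [317.4, 368.5] [ 0.5933 -0.3004] 2575 (315.2377014160156, 367.0632629394531) 29.30381202697754 [ 0.591  -0.2995]
round_stone 0.63 [257.3, 82.1] [ 0.4876 -0.0793] 3787 (257.2029113769531, 83.33816528320312) 35.857444763183594 [ 0.4877 -0.0801]
cam [ 0.5426 -0.0907  0.3363]
t 4.525 tcp [ 0.5629 -0.1615  0.1972] [179.9775   0.0257 105.4211] F [ 0.5096 -0.0326  0.6582] w 0.08562655081284845 gf 0.0
slide [-0.0014 -0.0003  0.1472] then rot [0.0226 0.0256 0.3511]
[-10.3567  29.9222  30.7267 113.5747 -22.254   42.265   49.1587]
```

View pics/w1.png

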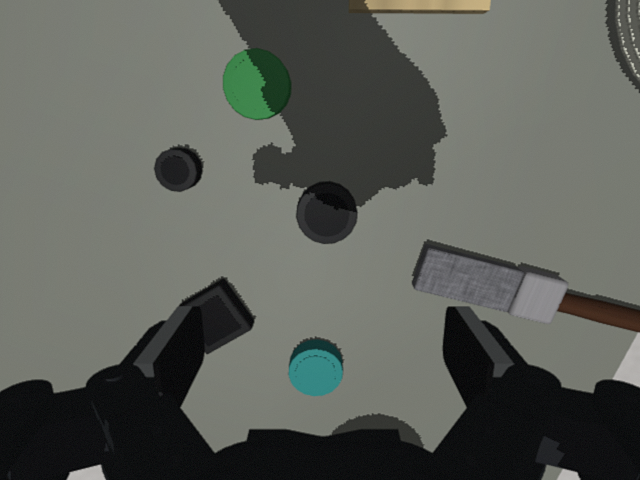

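The wrist view shows the dark stone at (326,212), in line with the top-view estimate. The gripper is above it, so I'll descend.

```bash
python3 -m jog '{"rotation":[[0,0,0.35],[0,0,0],[0,0,0],[0,0,0],[0,0,0]],"slide":[[0,0,0.045],[0,0,0.045],[0,0,0.045],[0,0,0.035],[0,0,0.02]],"fingers":[-1,-1,-1,-1,-1]}'
python3 -m jog '{"rotation":[[0,0,0],[0,0,0]],"slide":[[0,0,0],[0,0,0]],"fingers":[-1,-1]}'
python3 look.py w2.png round_stone 0.018; python3 -c "
from h import *
go([.563,-.163,.005])"
```

```text
time_s: 5.15
tcp_pos: [0.5639, -0.1612, 0.0066]
orientation: [179.9, 0.0, 105.1]
wrist_force: [-0.4, -0.4, 0.0]
grip_width: 0.0858
gripper_force: 0.0
time_s: 5.4
tcp_pos: [0.5638, -0.1615, 0.0081]
orientation: [179.9, 0.1, 105.1]
wrist_force: [-0.5, -0.0, -0.1]
grip_width: 0.0851
gripper_force: 0.0
round_stone 0.8 [150.7, 47.4] [ 0.4903 -0.0853] 17567 (144.20082092285156, 40.07302474975586) 94.15437316894531 [ 0.4882 -0.0838]
cam [ 0.5447 -0.0912  0.1499]
t 5.5 tcp [ 0.5636 -0.1613  0.008 ] [179.8636   0.07   105.1046] F [-0.6982 -0.0365 -0.0752] w 0.08546124727009412 gf 0.0
slide [-0.0015 -0.001   0.003 ] then rot [0.1364 0.0699 0.0347]
```

View pics/w2.png

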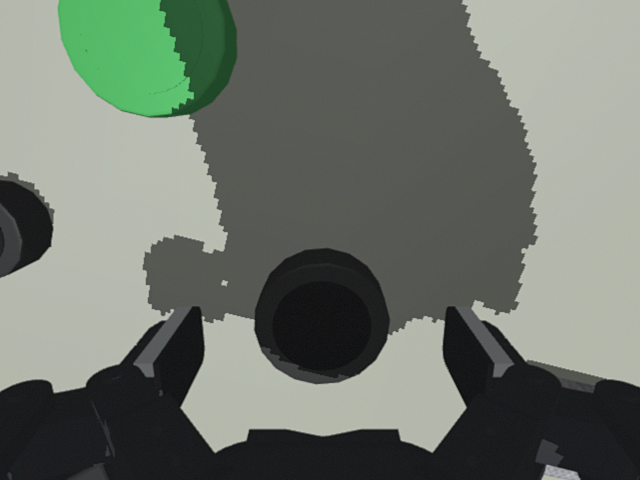

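The stone sits centred between the fingers at about (322,318). I'll work out its offset along the pad width.

Run:
```python
from h import *
np.set_printoptions(precision=4,suppress=True)
c=cap("wrist")
g=(c['image'].max(2)<70).astype(np.uint8); g[:,:240]=0; g[:,400:]=0; g[400:]=0; g[:240]=0
e=max(cv2.findContours(g,0,1)[0],key=cv2.contourArea); print(cv2.boundingRect(e))
print(proj(c,[*observe()['tcp_pos'][:2],.018]))
for z,v in ((.018,(322,383)),(.0,(322,248)),(.018,(322,248))): print(ray(c,v,z))
# fit predicted silhouette: stone centre s
a=np.linspace(0,2*np.pi,90)
def bb(s):
    P=np.array([proj(c,[s[0]+.025*np.cos(t),s[1]+.025*np.sin(t),z]) for z in (0,.018) for t in a]); return np.r_[P.min(0),P.max(0)]
from scipy.optimize import least_squares
r=least_squares(lambda s:bb(s)-np.array([255,248,389,383]),[.563,-.161],x_scale=.01,diff_step=1e-3); print(r.x,r.fun)
go([*r.x,.005])
```

```text
(255, 248, 136, 136)
[322.6575 327.1679]
[ 0.5693 -0.184   0.018 ]
[ 0.5569 -0.1379  0.    ]
[ 0.5554 -0.1323  0.018 ]
[ 0.5631 -0.1611] [-2.3115 -2.4188  2.315   2.918 ]
t 5.55 tcp [ 0.5634 -0.1612  0.0077] [179.8797   0.0596 105.1054] F [-0.4007  0.7987  0.6578] w 0.085399105200676 gf 0.0
slide [ 0.0002 -0.0002  0.0027] then rot [0.1204 0.0596 0.0354]
```

Centred within 0.3 mm, so I'll close and lift slightly.

```bash
python3 -m jog '{"rotation":[[0,0,0],[0,0,0],[0,0,0],[0,0,0],[0,0,0]],"slide":[[0,0,0.002],[0,0,0],[0,0,0],[0,0,0],[0,0,0]],"fingers":[0.5,0.5,0.5,0.5,0.5]}' 40
python3 -m jog '{"rotation":[[0,0,0],[0,0,0],[0,0,0]],"slide":[[0,0,0],[0,0,0],[0,0,0]],"fingers":[1,1,1]}' 40
```

```text
time_s: 6.18
tcp_pos: [0.5625, -0.1611, 0.0048]
orientation: [180.0, -0.0, 105.1]
wrist_force: [-1.2, 0.4, 7.4]
grip_width: 0.0481
gripper_force: 40.1
time_s: 6.55
tcp_pos: [0.5625, -0.1611, 0.0048]
orientation: [180.0, -0.0, 105.1]
wrist_force: [-0.2, 1.2, 7.6]
grip_width: 0.0483
gripper_force: 40.1
```

```bash
python3 -m jog '{"rotation":[[0,0,0],[0,0,0],[0,0,0],[0,0,0],[0,0,0]],"slide":[[0,0,-0.003],[0,0,-0.01],[0,0,-0.03],[0,0,-0.05],[0,0,-0.05]],"fingers":[1,1,1,1,1]}'
python3 -m jog '{"rotation":[[0,0,0]],"slide":[[0,0,0]],"fingers":[1]}'
python3 - <<'E'
from h import *
c=cap("wrist"); i=c['image'][220:460,160:480][:,:,::-1]
i=np.clip(i.astype(float)*2.2,0,255).astype(np.uint8)
cv2.imwrite('pics/w3.png',cv2.resize(i,None,fx=2.5,fy=2.5)); go([.5735,.0467,.12])
E
```

```text
time_s: 7.18
tcp_pos: [0.5621, -0.1611, 0.149]
orientation: [-180.0, -0.0, 105.1]
wrist_force: [0.8, -0.4, -0.5]
grip_width: 0.0482
gripper_force: 41.5
time_s: 7.3
tcp_pos: [0.5642, -0.1618, 0.1512]
orientation: [179.7, 0.2, 105.1]
wrist_force: [0.8, 0.4, -0.7]
grip_width: 0.0483
gripper_force: 41.6
t 7.35 tcp [ 0.5632 -0.1611  0.1492] [179.8163   0.0688 105.1128] F [-0.2679  0.4191 -1.1615] w 0.04826550534974855 gf 41.60485804080963
slide [0.198  0.064  0.0291] then rot [0.1837 0.0688 0.0429]
```

View pics/w3.png

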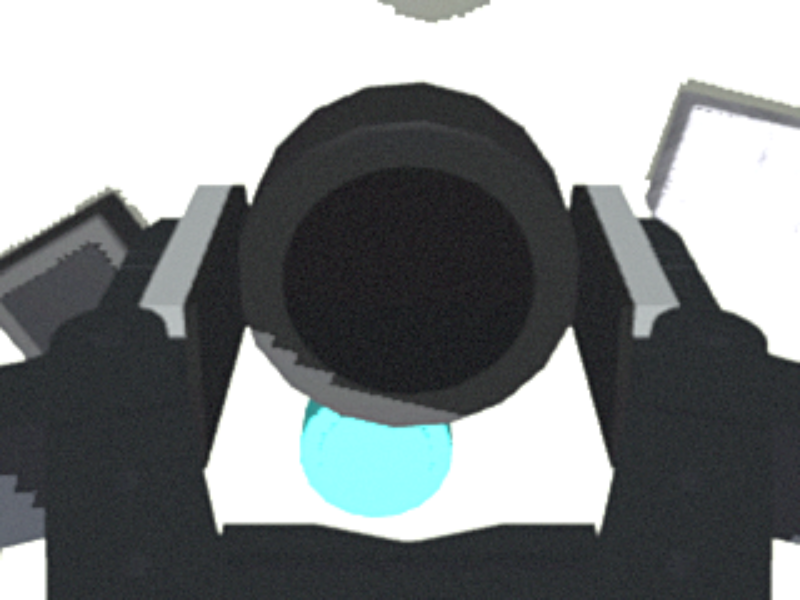

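The stone is held level, with inner pad-tip corners at about (258,294) and (389,294). I'll compute the tip height relative to the stone.

Run:
```python
from h import *
np.set_printoptions(precision=4,suppress=True)
c=cap("wrist"); o=observe(); R=Ro.from_euler('xyz',o['orientation'],degrees=True).as_matrix()
for dz in (-.015,-.01,-.005,0,.005):
    print(dz,[np.r_[proj(c,o['tcp_pos']+R@[x,s*.0241,dz])] for s in (-1,1) for x in (-.011,.011)])
a=np.linspace(0,2*np.pi,90)
def bb(s):
    P=np.array([proj(c,o['tcp_pos']+R@[s[0]+.025*np.cos(t),s[1]+.025*np.sin(t),s[2]-z]) for z in (0,.018) for t in a]); return np.r_[P.min(0),P.max(0)]
from scipy.optimize import least_squares
r=least_squares(lambda s:bb(s)-np.array([256,253,391,390]),[0,0,.005],x_scale=.01,diff_step=1e-3); print('stone bottom in tool',r.x,r.fun)
```

```text
-0.015 [array([254.4847, 358.3836]), array([251.3979, 302.5493]), array([388.3638, 358.235 ]), array([391.2397, 302.4142])]
-0.01 [array([256.6411, 350.742 ]), array([253.7491, 296.4226]), array([386.2817, 350.6006]), array([388.973 , 296.2941])]
-0.005 [array([258.6652, 343.5694]), array([255.95  , 290.6877]), array([384.3274, 343.4347]), array([386.8512, 290.5652])]
0 [array([260.5687, 336.824 ]), array([258.0145, 285.3081]), array([382.4894, 336.6955]), array([384.8608, 285.1912])]
0.005 [array([262.3621, 330.4688]), array([259.955 , 280.2519]), array([380.7577, 330.3459]), array([382.99  , 280.1401])]
stone bottom in tool [-0.0043  0.0008  0.0095] [-0.0059  0.0062  0.0059 -0.0061]
```

```bash
python3 -m jog '{"rotation":[[0,0,0],[0,0,0],[0,0,0],[0,0,0],[0,0,0]],"slide":[[0.045,0.02,0],[0.045,0.02,0.02],[0.03,0.02,0.03],[0.008,0.004,0.03],[0,0,0.02]],"fingers":[1,1,1,1,1]}'
python3 -m jog '{"rotation":[[0,0,0],[0,0,0]],"slide":[[0,0,0],[0,0,0]],"fingers":[1,1]}'
python3 - <<'E'
from h import *
c=cap("wrist","w4.png")
for t in imaging.trace("wrist","stand"): print(t['p'],t['centre'])
for t in imaging.find_in("wrist","well"): print(t['p'],t['centre'],ray(c,t['centre'],.007))
go([.5735,.0467,.05]); print(proj(c,[.5735,.0467,.012]))
E
```

```text
time_s: 8.02
tcp_pos: [0.5895, -0.0192, 0.0443]
orientation: [-179.8, -0.1, 105.2]
wrist_force: [0.6, 0.9, -0.2]
grip_width: 0.0483
gripper_force: 41.6
time_s: 8.28
tcp_pos: [0.5907, -0.0214, 0.0472]
orientation: [-180.0, 0.0, 105.0]
wrist_force: [-0.4, -0.3, -0.7]
grip_width: 0.0484
gripper_force: 41.6
0.78 [325.8, 111.1]
0.69 [332.0, 114.8] [0.57515417 0.05083302 0.007     ]
t 8.425 tcp [ 0.5913 -0.0212  0.048 ] [179.9418   0.0157 105.0645] F [ 0.0513  0.1677 -1.6291] w 0.04811210748403316 gf 41.59699022769928
slide [ 0.0702  0.0005 -0.002 ] then rot [ 0.0582  0.0157 -0.0055]
[325.8026 123.6093]
```

View pics/w4.png

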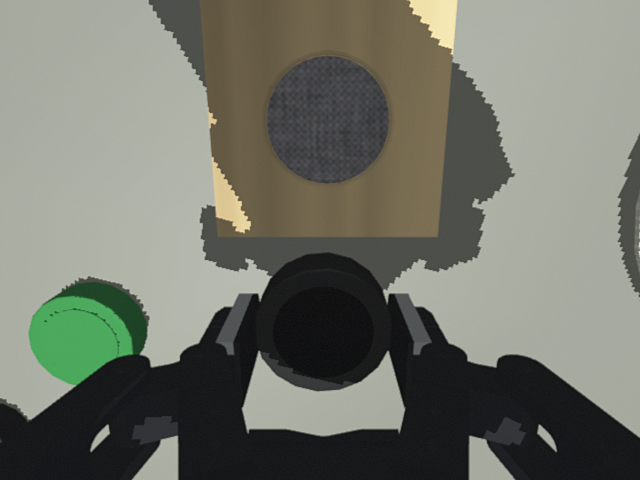

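The view shows the well floor ellipse at (328,119) and the held stone at (323,321). I'll fit both in the same camera.

```bash
cat > fit.py <<'E'
from h import *
from scipy.optimize import least_squares
np.set_printoptions(precision=4,suppress=True)
c=cap("wrist"); o=observe(); R=Ro.from_euler('xyz',o['orientation'],degrees=True).as_matrix()
im=c['image'].astype(int); hs=cv2.cvtColor(c['image'],cv2.COLOR_RGB2HSV)
a=np.linspace(0,2*np.pi,120)
def bb(s,r,zs):
    P=np.array([proj(c,[s[0]+r*np.cos(t),s[1]+r*np.sin(t),z]) for z in zs for t in a]); return np.r_[P.min(0),P.max(0)]
def fit(b,r,zs,s0):
    q=least_squares(lambda s:bb(s,r,zs)-b,s0,x_scale=.01,diff_step=1e-3); return q.x,q.fun
m=((hs[...,1]<60)&(hs[...,2]<110)).astype(np.uint8); 
n,l,s,ce=cv2.connectedComponentsWithStats(m); k=l[119,327]; print('well blob',s[k])
x,y,w,h,_=s[k]; wb=np.array([x,y,x+w,y+h]); W,f=fit(wb,.027,[.007],[.5735,.0467]); print('well',W,f)
zb=o['tcp_pos'][2]-.0048
S,f=fit(np.array([256,253,391,390.]),.025,[zb,zb+.018],o['tcp_pos'][:2]); print('stone',S,f,'in tool',R.T@(np.r_[S,zb]-o['tcp_pos']))
print('slide',R.T@np.r_[W-S,0])
E
python3 fit.py
```

```text
well blob [  265    56   123   128 12258]
well [0.5744 0.0472] [-0.9985 -0.8623  0.9973  1.1172]
stone [ 0.5916 -0.0217] [-3.18   -2.7058  3.1758  3.3479] in tool [-0.0007  0.0001  0.0048]
slide [ 0.071   0.0014 -0.    ]
```

```bash
python3 -m jog '{"rotation":[[0,0,0],[0,0,0],[0,0,0],[0,0,0],[0,0,0]],"slide":[[0.03,0.001,0],[0.03,0,0],[0.011,0,0],[0,0,0.02],[0,0,0]],"fingers":[1,1,1,1,1]}'
python3 -m jog '{"rotation":[[0,0,0],[0,0,0]],"slide":[[0,0,0],[0,0,0]],"fingers":[1,1]}'
python3 - <<'E'
from h import *
c=cap("wrist","w5.png"); go([.5744-.0,.0472,.0118])
go([.5735,.0467,.0118])
E
```

```text
time_s: 9.1
tcp_pos: [0.5731, 0.0473, 0.0269]
orientation: [-179.9, 0.0, 105.1]
wrist_force: [-0.3, -0.3, -0.5]
grip_width: 0.0475
gripper_force: 41.6
time_s: 9.35
tcp_pos: [0.5738, 0.0474, 0.0279]
orientation: [180.0, 0.0, 105.0]
wrist_force: [0.8, 0.9, -1.3]
grip_width: 0.0484
gripper_force: 41.6
t 9.4 tcp [0.5738 0.0475 0.0279] [179.9495   0.0174 105.0602] F [-0.0372  0.2216 -0.8905] w 0.048009998419700606 gf 41.59906983375549
slide [-0.0005  0.0005  0.0161] then rot [ 0.0505  0.0174 -0.0098]
t 9.4 tcp [0.5738 0.0475 0.0279] [179.9495   0.0174 105.0602] F [-0.0372  0.2216 -0.8905] w 0.048009998419700606 gf 41.59906983375549
slide [-0.0007 -0.0005  0.0161] then rot [ 0.0505  0.0174 -0.0098]
```

View pics/w5.png

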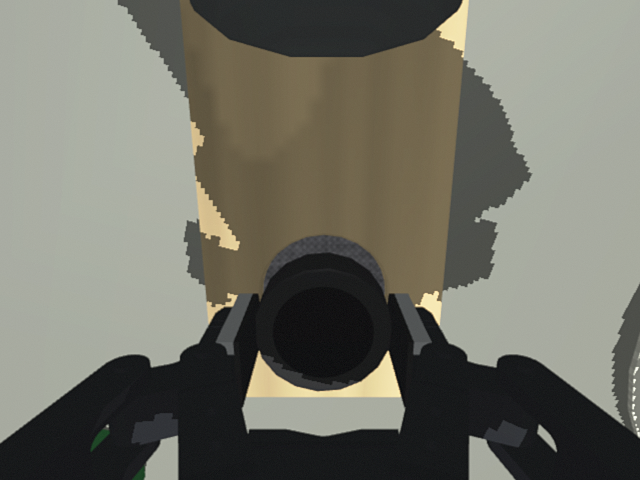

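The well's crescent (columns 264–384) is centred behind the stone (256–391), so I'll lower it gently.

```bash
python3 -m jog '{"rotation":[[0,0,0],[0,0,0],[0,0,0],[0,0,0],[0,0,0]],"slide":[[0,0,0.006],[0,0,0.004],[0,0,0.003],[0,0,0.001],[0,0,0]],"fingers":[1,1,1,1,1]}'
python3 -m jog '{"rotation":[[0,0,0],[0,0,0],[0,0,0]],"slide":[[0,0,0.001],[0,0,0.001],[0,0,0]],"fingers":[1,1,1]}'
```

```text
time_s: 10.02
tcp_pos: [0.5734, 0.0479, 0.0132]
orientation: [-180.0, 0.0, 105.1]
wrist_force: [0.6, 0.6, -0.9]
grip_width: 0.0481
gripper_force: 41.6
time_s: 10.4
tcp_pos: [0.5735, 0.0479, 0.0118]
orientation: [180.0, -0.0, 105.1]
wrist_force: [-1.3, -0.4, 5.8]
grip_width: 0.0483
gripper_force: 42.3
```

```bash
python3 -m jog '{"rotation":[[0,0,0],[0,0,0],[0,0,0],[0,0,0]],"slide":[[0,0,0],[0,0,0],[0,0,0],[0,0,0]],"fingers":[-0.25,-0.4,-0.6,-0.6]}' 20
python3 -m jog '{"rotation":[[0,0,0],[0,0,0],[0,0,0],[0,0,0],[0,0,0]],"slide":[[0,0,-0.01],[0,0,-0.02],[-0.02,0,-0.03],[-0.02,0,-0.02],[0,0,0]],"fingers":[-0.8,-1,-1,-1,-1]}'
python3 -m jog '{"rotation":[[0,0,0]],"slide":[[0,0,0]],"fingers":[-1]}'
python3 - <<'E'
from h import *
c=cap("wrist","w6.png"); go([.529,.211,.30])
E
```

```text
time_s: 10.9
tcp_pos: [0.5734, 0.0479, 0.0112]
orientation: [-180.0, 0.0, 105.1]
wrist_force: [-0.0, -0.0, -0.1]
grip_width: 0.0682
gripper_force: 0.0
time_s: 11.52
tcp_pos: [0.585, 0.0079, 0.0932]
orientation: [179.8, 0.1, 105.0]
wrist_force: [1.0, 0.8, -0.4]
grip_width: 0.0854
gripper_force: 0.0
time_s: 11.65
tcp_pos: [0.5833, 0.0103, 0.091]
orientation: [-180.0, -0.1, 105.1]
wrist_force: [0.0, 0.3, 0.3]
grip_width: 0.0854
gripper_force: 0.0
t 11.7 tcp [0.5832 0.0105 0.0906] [-179.9377   -0.0558  105.1506] F [ 1.0039  0.8066 -0.1895] w 0.08538291142188933 gf 0.0
slide [ 0.2079 -0.0001 -0.2092] then rot [-0.0623 -0.0558  0.0806]
```

View pics/w6.png

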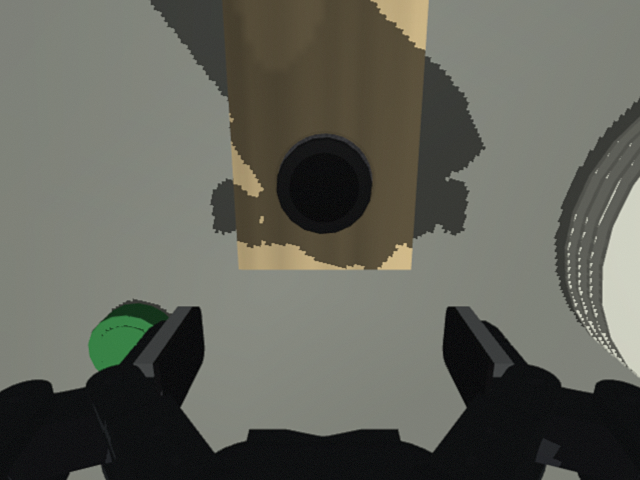

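The stone sits concentric in the well at (324,184). Next I'll rise and go above the mast head.

```bash
python3 -m jog '{"rotation":[[0,0,0],[0,0,0],[0,0,0],[0,0,0],[0,0,0]],"slide":[[0,0,-0.05],[0,0,-0.055],[0,0,-0.055],[0.02,0,-0.05],[0.04,0,0]],"fingers":[-1,-1,-1,-1,-1]}'
python3 -m jog '{"rotation":[[0,0,0],[0,0,0],[0,0,0],[0,0,0],[0,0,0]],"slide":[[0.05,0,0],[0.05,0,0],[0.038,0,0],[0.01,0,0],[0,0,0]],"fingers":[-1,-1,-1,-1,-1]}'
python3 -m jog '{"rotation":[[0,0,0]],"slide":[[0,0,0]],"fingers":[-1]}'
python3 - <<'E'
from h import *
c=cap("wrist","w7.png"); go([.529,.211,.163])
for l in ("grip","button_face","mast"):
    for t in imaging.find_in("wrist",l)[:2]: print(l,t['p'],t['centre'],ray(c,t['centre'],.202))
x=np.array([np.cos(np.radians(15.07)),np.sin(np.radians(15.07))]);y=np.array([-x[1],x[0]])
print([proj(c,[*(np.array([.529,.211])+a*.015*x+b*.018*y),.202]) for a in(-1,1) for b in (-1,1)])
E
```

```text
time_s: 12.32
tcp_pos: [0.5697, 0.0671, 0.3043]
orientation: [179.7, 0.0, 105.0]
wrist_force: [0.8, 1.5, -0.7]
grip_width: 0.0856
gripper_force: 0.0
time_s: 12.95
tcp_pos: [0.5291, 0.2107, 0.3006]
orientation: [-179.9, 0.0, 105.2]
wrist_force: [-1.0, 0.2, 0.1]
grip_width: 0.0853
gripper_force: 0.0
time_s: 13.08
tcp_pos: [0.5299, 0.2087, 0.3012]
orientation: [-180.0, 0.0, 105.0]
wrist_force: [-0.3, -0.0, 0.5]
grip_width: 0.0855
gripper_force: 0.0
t 13.125 tcp [0.53   0.2086 0.3013] [-179.9975    0.0271  104.9674] F [ 0.7713 -0.2274 -0.7657] w 0.08531006746670929 gf 0.0
slide [ 0.0026 -0.0004  0.1383] then rot [-0.0025  0.0271 -0.1026]
grip 0.79 [324.8, 261.1] [0.5344 0.1956 0.202 ]
button_face 0.58 [353.4, 230.2] [0.5462 0.2196 0.202 ]
mast 0.97 [326.4, 260.3] [0.5353 0.1964 0.202 ]
[array([298.9882, 263.7423]), array([297.888 , 207.6745]), array([346.6751, 263.6871]), array([347.5546, 207.6062])]
```

View pics/w7.png

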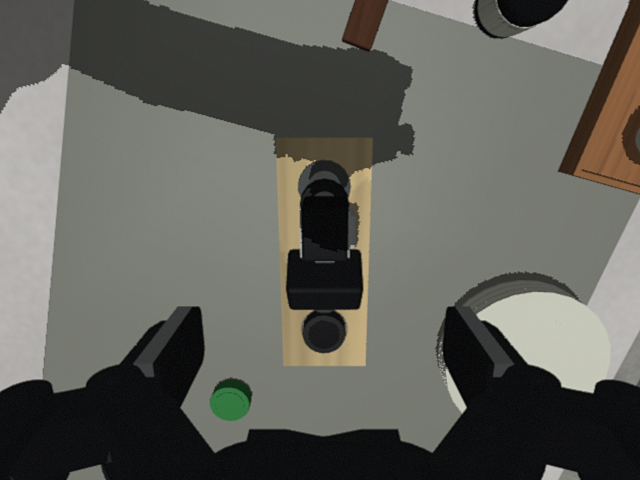

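The head is at (326,230) with the button at (353,230) on its right, and the fingers straddle it. I'll refine its lateral position numerically while lowering.

```bash
python3 -m jog '{"rotation":[[0,0,0],[0,0,0],[0,0,0]],"slide":[[0.0026,0.0005,0.03],[0,0,0.03],[0,0,0]],"fingers":[-1,-1,-1]}'
python3 -m jog '{"rotation":[[0,0,0],[0,0,0]],"slide":[[0,0,0],[0,0,0]],"fingers":[-1,-1]}'
python3 - <<'E'
from h import *
c=cap("wrist","w8.png"); go([.529,.211,.163])
x=np.array([np.cos(np.radians(15.07)),np.sin(np.radians(15.07))]);y=np.array([-x[1],x[0]])
print([proj(c,[*(np.array([.529,.211])+a*.015*x+b*.018*y),.202]) for a in(-1,1) for b in (-1,1)])
i=np.clip(c['image'][180:420,165:485,::-1].astype(float)*3,0,255).astype(np.uint8)
cv2.imwrite('pics/w8c.png',cv2.resize(i,None,fx=2.5,fy=2.5))
E
```

```text
time_s: 13.65
tcp_pos: [0.5286, 0.212, 0.2399]
orientation: [-179.8, 0.1, 105.0]
wrist_force: [0.6, -0.6, 0.9]
grip_width: 0.0851
gripper_force: 0.0
time_s: 13.9
tcp_pos: [0.5302, 0.2128, 0.2425]
orientation: [179.9, -0.0, 105.1]
wrist_force: [-0.3, -0.6, -0.1]
grip_width: 0.0854
gripper_force: 0.0
t 13.95 tcp [0.5301 0.2128 0.2424] [179.899   -0.028  105.0814] F [ 0.3941 -1.1541 -1.1484] w 0.08533502027845555 gf 0.0
slide [-0.0015 -0.0016  0.0794] then rot [ 0.101  -0.028   0.0113]
[array([289.3768, 312.0621]), array([287.558 , 242.3343]), array([350.1505, 312.0216]), array([351.5715, 242.3006])]
```

View pics/w8c.png

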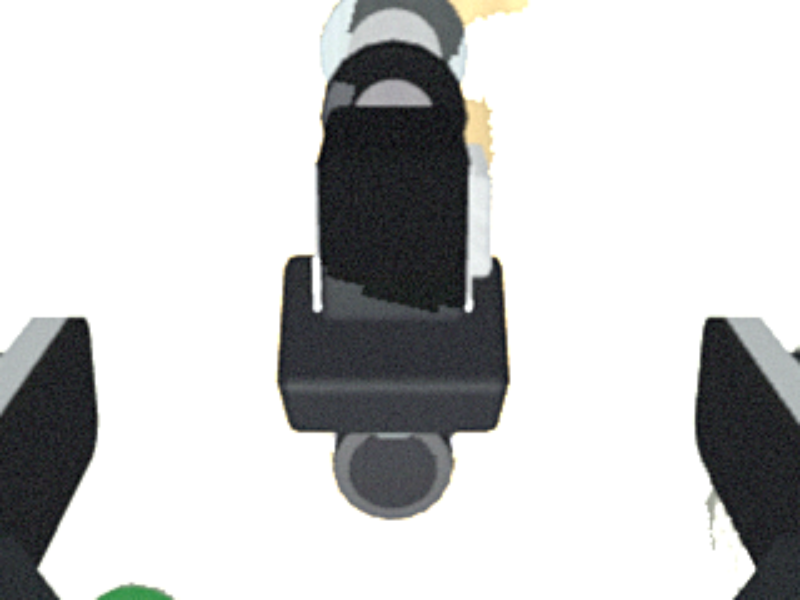

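The head spans columns 318–468 of the crop and is centred between the pads to about 1 mm. I'll descend and squeeze.

```bash
python3 -m jog '{"rotation":[[0,0,0],[0,0,0],[0,0,0],[0,0,0],[0,0,0]],"slide":[[0,-0.0005,0.03],[0,0,0.03],[0,0,0.019],[0,0,0],[0,0,0]],"fingers":[-1,-1,-1,-1,-1]}'
python3 -m jog '{"rotation":[[0,0,0],[0,0,0],[0,0,0],[0,0,0],[0,0,0]],"slide":[[0,0,0],[0,0,0],[0,0,0],[0,0,0],[0,0,0]],"fingers":[0,0.1,0.3,1,1]}' 50
python3 -m jog '{"rotation":[[0,0,0],[0,0,0]],"slide":[[0,0,0],[0,0,0]],"fingers":[1,1]}'
```

```text
time_s: 14.58
tcp_pos: [0.5296, 0.2127, 0.1633]
orientation: [179.9, -0.0, 105.1]
wrist_force: [0.2, 0.2, 0.7]
grip_width: 0.0852
gripper_force: 0.0
time_s: 15.2
tcp_pos: [0.5297, 0.2129, 0.1632]
orientation: [179.9, -0.0, 105.1]
wrist_force: [-1.0, 0.6, 8.3]
grip_width: 0.0297
gripper_force: 51.0
time_s: 15.45
tcp_pos: [0.5297, 0.2129, 0.1633]
orientation: [179.9, -0.0, 105.1]
wrist_force: [-0.6, -0.1, 8.7]
grip_width: 0.0295
gripper_force: 51.0
```

Width with the gripper's roughly 1.7 mm bias is about 31 mm, so the button is in. Now lifting.

```bash
python3 -m jog '{"rotation":[[0,0,0],[0,0,0],[0,0,0],[0,0,0],[0,0,0]],"slide":[[0,0,-0.004],[0,0,-0.008],[0,0,-0.01],[0,0,-0.008],[0,0,0]],"fingers":[1,1,1,1,1]}'
python3 -m jog '{"rotation":[[0,0,0],[0,0,0],[0,0,0],[0,0,0],[0,0,0]],"slide":[[0,0,-0.01],[0,0,-0.01],[0,0,-0.01],[0,0,-0.01],[0,0,0]],"fingers":[1,1,1,1,1]}'
python3 -m jog '{"rotation":[[0,0,0],[0,0,0],[0,0,0]],"slide":[[0,0,-0.004],[0,0,-0.002],[0,0,0]],"fingers":[1,1,1]}'
```

```text
time_s: 16.08
tcp_pos: [0.5297, 0.2129, 0.193]
orientation: [179.9, -0.0, 105.1]
wrist_force: [5.6, 1.6, -4.5]
grip_width: 0.0297
gripper_force: 50.6
time_s: 16.7
tcp_pos: [0.5296, 0.2129, 0.2327]
orientation: [179.9, -0.0, 105.1]
wrist_force: [5.9, 2.5, -3.9]
grip_width: 0.0294
gripper_force: 51.2
time_s: 17.08
tcp_pos: [0.5296, 0.2128, 0.2381]
orientation: [179.9, 0.0, 105.1]
wrist_force: [5.5, 2.0, -4.1]
grip_width: 0.0295
gripper_force: 50.9
```

```bash
python3 -m jog '{"rotation":[[0,0,0],[0,0,0],[0,0,0]],"slide":[[0,0,-0.002],[0,0,-0.002],[0,0,0]],"fingers":[1,1,1]}'
python3 -m jog '{"rotation":[[0,0,0],[0,0,0],[0,0,0]],"slide":[[0,0,-0.001],[0,0,-0.001],[0,0,0]],"fingers":[1,1,1]}'
```

```text
time_s: 17.45
tcp_pos: [0.5296, 0.2128, 0.2421]
orientation: [179.9, 0.0, 105.1]
wrist_force: [6.3, 1.9, -3.1]
grip_width: 0.0295
gripper_force: 51.0
time_s: 17.82
tcp_pos: [0.5296, 0.2128, 0.2434]
orientation: [179.9, 0.0, 105.1]
wrist_force: [8.0, 2.2, -11.5]
grip_width: 0.0294
gripper_force: 51.7
```

Run:
```python
from h import *
c=cap("top"); g=(c['image'].max(2)<75).astype(np.uint8); s=np.zeros_like(g); s[232:268,302:334]=1
q=np.argwhere(g*s); print(q.mean(0)[::-1],len(q),ray(c,q.mean(0)[::-1],.02)[:2])
go([.5296,.2128,.2434]); env.close_job()
```

```text
[316.96938776 250.01360544] 294 [0.57264902 0.04642357]
t 17.875 tcp [0.5296 0.2128 0.2434] [179.9348   0.0486 105.0913] F [  7.6268   1.8225 -12.3967] w 0.029205044227664966 gf 51.729622185230255
slide [-0. -0. -0.] then rot [0.0652 0.0486 0.0213]
the job is handed in; nothing more can be done
```

I set the round inkstone in the well and let go of it. The mast is held at its second stop, raised 80 mm with the button squeezed in, and I handed the job in at about 18 s of the 48 s allowed.

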